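# Turn a spindle by its flat and hold the set collar up to the key

## Robot

A 6-joint arm with a two-finger parallel gripper is mounted at the origin on a cart in front of the work surface, level with it; the furniture and walls round the work are solid. World frame = base frame: x ahead of the robot, y to its left, z up, the work surface at z = 0. Lengths are in m, angles in rad, forces in N, time in s.
With the tool pointing down it reaches from about 0.375 to 0.925 m from the base axis. Payload 5.7 kg.
Tool frame: the origin (TCP) lies at the very end of the fingers, on their centre line; the grasp point (between the pads) lies 19 mm behind it; z points along the fingers, y is the line along which they close (so a half turn about z gives the same grasp; the last joint's range is limited). The gripper opens to 88 mm and grips with 3 to 60 N. Pads are 20 mm wide; open, the fingers measure 115 mm over their backs; the gripper's body (75 mm by 178 mm) begins 61 mm behind the grasp point.
Start: joints at [-1.336, 0.359, 1.51, -0, 1.272, -0.115], TCP at [0.206, -0.564, 0.223] pointing down, gripper open.
Joint ranges: [-2.97, 2.97], [-1.01, 2.36], [0.21, 2.38], [-0.96, 4.11], [0.2, 2.71], [-2.98, 2.98]. Speed limits (rad/s): [2.39, 2.39, 3.14, 3.14, 3.14, 3.14].

## Interface

Orientations are given as a rotation vector (axis times angle).
In Python, from rig import read_state, get_image, get_calibration, job_done gives the robot as it stands.
- The arm moves only by the tool step_arm, never from a script. Its argument "series" is a list that holds one entry, the list of rows, each a list of 7 numbers: the opening, from 0 (shut) to 1 (fully open), then the shift along the tool's x, y, z in mm, then the turn, a rotation vector about the tool's x, y, z in rad. In form: [[[gripper, dx, dy, dz, wx, wy, wz], ...]]. A call has 1 to 20 rows; each row is the pose to reach, as a shift and turn from the pose commanded when the call began, along the tool's axes at that moment; what a row does not reach only later rows make up. A row lasts 1/10 s, in which the tool goes at most 50 mm and 8.59 degrees, less where a joint would pass 70% of its speed; a pose out of reach is approached as far as the arm can. A call with a gripper value outside its range is refused whole. The fingers move at their own pace and stop on an object; the grip force is fixed at half the most. Time passes only in rows, so rows that repeat a pose let the fingers close. It gives the time, the measured TCP pose, the force, the opening and the grip force at its end, in the units of the state.
- read_state(): the state, without advancing time (a new reading comes with each control period).
- get_image(name): name is "scene" or "top" or "wrist"; returns the picture (384x512x3 uint8, blue, green, red); there is no depth.
- get_calibration(name): a dict with "fx", "fy", "cx", "cy" (pixels), "extrinsics" (4x4, takes a point from world to camera coordinates). Camera axes: x right, y down, z forward; pixel columns grow to the right and rows downward; lengths in m; the calibration is good to about 2 mm. A picture is of the moment at which its call begins: read the wrist's pose just before it. get_calibration takes no time and is no camera call; for the wrist camera it gives the pose at the moment of the call.
- job_done(): hands the job in; it is judged then, once.
The state is a dict: "time_s": time; "joints": joint angles; "qvel": joint speeds; "effort": joint torques, N m; "ee_pos": TCP position; "tcp_rot": TCP orientation; "force": force on the tool from outside, world axes, zero at the start; "moment": the same for the moment, N m; "finger_gap": opening from 0.0 (shut) to 1.0 (fully open); "grasp_force": force on a finger pad.
Only numpy, scipy, OpenCV 4.12 (cv2) and the standard library are available. Lean on these libraries where they do the work, as an engineer would, in place of code of your own. Each camera call takes 0.05 s, during which the arm holds its last target. There are 200 camera calls.

## Task

The spindle in the bench jig needs its set collar: feel for the flat on the bare spindle end and turn the spindle until that flat squarely faces the hex key waiting in the key guide. Then fetch the steel collar with the screw boss (not the plain ring), slip it down over the spindle end with its set screw on the flat, and hold it there, level and in line with the key, off the shoulder below, so that the key could go straight into the screw. Finish while still holding the collar, without putting strain on the spindle, and leave the other things on the bench alone.

Things in the scene. Friction and masses are not known exactly. Their poses are not given: they have to be found in the camera images.
- jig: Fixed jig: grey base plate 112 x 186 x 12 mm and bearing cartridge (82 mm across at the foot, 58 mm above, top at z = 51 mm) with an upright steel spindle. Origin: on the spindle axis at the bench surface; z up. Its -y axis points to the key guide, a dark bracket 32 mm wide and 104 mm high, the near face 79 mm from the spindle axis. All else is lower than the cartridge.
- key_tip (a point): Tip of the T-handled hex key lying fixed in the guide: 77 mm from the spindle axis along jig -y, 88 mm above the bench. The key runs from here straight away from the spindle; its 76 mm cross handle is 155 mm from the axis. Axes as the jig's.
- spindle (a joint): Turn of the spindle (rad), counterclockwise from above positive; 0 (or a full turn) = flat faces the key. Starts at 0.8 to 2.4, turns both ways against a light seal drag (0.06 N m) and stays where left. Above a 35 mm shoulder ring (top at z = 58 mm) it is 28 mm in diameter with one flat 9.5 mm from the axis (23.5 mm over flat and back), up to the chamfered top at z = 118 mm.
- spindle_flat (a point): Middle of the flat, 9.5 mm from the spindle axis, 88 mm above the bench; its -y axis is the flat's outward normal, z up. Fingers closing over the flat and the back square the spindle to themselves.
- spindle_top (a point): Centre of the spindle's top end, 118 mm above the bench, on the axis.
- collar: Loose steel set collar lying flat: ring 48 mm outside, 30 mm bore, 26 mm high, up to 0.34 kg. A round screw boss, 17 mm in diameter, stands out to 34 mm from the axis along the collar's -y; on that side the 6 mm screw tip stands 4 mm into the bore at mid height, so the collar passes over the spindle only with its boss on the flat's side (within about 0.3 rad). Origin: on the axis at the underside; z up.
- collar_screw (a point): Outer end of the set screw in the collar's boss: 34 mm from the collar's axis along its -y, 13 mm above its underside. At the end it faces the key tip at the same height, 88 mm above the bench (collar underside at 75 mm, 17 mm above the shoulder).
- collar_bore (a point): Centre of the collar's bore, on the axis, 13 mm above the underside.
- spacer: Plain steel spacer ring, 48 mm outside, 30 mm bore, 20 mm high, without boss or screw; it lies near the collar, to its left or right. Origin at the underside. Bystander, to be left where it is.
- cork_block: Bystander, to be left where it is: cork sanding block 52 x 86 x 30 mm.
- spanner: Bystander, to be left where it is: flat open spanner 32 x 191 x 8 mm.
- screwdriver: Bystander, to be left where it is: amber-handled screwdriver 27 x 170 x 30 mm.
- nagura: Bystander, to be left where it is: black oval rubbing stone 60 x 74 x 27 mm.

How it is judged:
By the outcome, as a careful person would: the job done as asked, in the order asked, and still so for the second after the job is handed in, while the arm keeps its last pose, push and grip.
It also fails if it takes over 56 s, if anything falls off the work surface, if the arm or the gripper's body presses on something with over 40 N, if the wrist force passes 120 N, or if a joint passes its speed limit or range.

## Working session

There is one attempt and no reset: what is moved stays moved. The work goes in short steps, Python scripts to look and compute and a tool call to move; the robot and the scene stay as the last step left them, time stands still between calls to the robot, and variables do not carry over. Pictures are saved under pics/ and viewed, at most 10 in all, crops included, and the job is handed in when it is done.

Besides the shell and the picture viewer there is one more tool, called after "Call:" as a command line: name --argument value ..., lists and objects as JSON in quotes. step_arm: Moves the arm, as the interface text tells. Its arguments: {"type":"object","properties":{"series":{"type":"array","items":{"type":"array","items":{"type":"array","items":{"type":"number"}}}}},"required":["series"]}

```bash
mkdir -p pics; ls
python3 - <<'E'
from rig import *
import cv2,numpy as np
print(read_state())
for n in ("scene","top"):
    im=get_image(n); cv2.imwrite(f"pics/{n}0.png",cv2.resize(im,(800,600),interpolation=cv2.INTER_CUBIC))
    c=get_calibration(n); print(n,c["fx"],c["fy"],c["cx"],c["cy"],np.round(c["extrinsics"],4).tolist())
E
```

```text
pics
{'time_s': 0.0, 'joints': array([-1.33612905e+00,  3.59468235e-01,  1.51138682e+00,  2.88536196e-06,
        1.27249943e+00, -1.15123175e-01]), 'qvel': array([ 1.17183995e-03,  2.24444762e-03,  2.59300567e-05, -3.85389680e-04,
        5.89294146e-04, -7.15543890e-05]), 'effort': array([ 4.91581814e-04, -5.15376377e+01, -2.70722651e+01,  6.74262713e-02,
        3.49566818e-02, -1.43422099e-04]), 'ee_pos': array([ 0.20544568, -0.56302284,  0.22184884]), 'tcp_rot': array([-3.09193517e+00, -5.46345346e-01,  1.60905457e-04]), 'force': array([ 0.04672697, -0.62883266, -0.32144746]), 'moment': array([-0.02659555, -0.01364862,  0.05278804]), 'grasp_force': 0.0, 'finger_gap': 0.9987558044096252}
scene 374.17954804947976 374.17954804947976 256.369637094645 189.32041654053995 [[-0.9101, -0.414, -0.0162, 0.5146], [-0.3083, 0.7028, -0.6412, 0.1304], [0.2769, -0.5785, -0.7672, 1.1638], [0.0, 0.0, 0.0, 1.0]]
top 483.65903675763224 483.65903675763224 255.39180497831356 190.8253666465238 [[0.0245, -0.9997, -0.0093, 0.1436], [-0.9962, -0.0236, -0.0838, 0.5216], [0.0835, 0.0113, -0.9964, 1.7311], [0.0, 0.0, 0.0, 1.0]]
```

View pics/scene0.png

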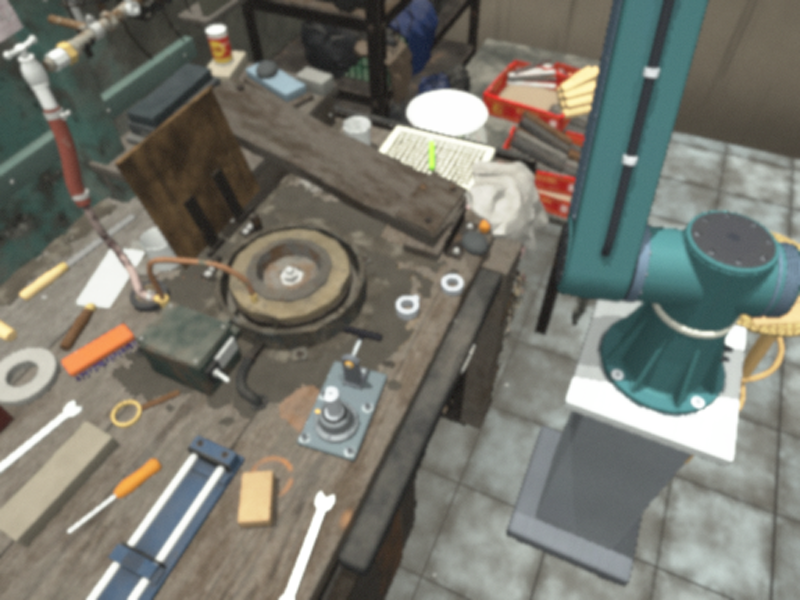

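View pics/top0.png

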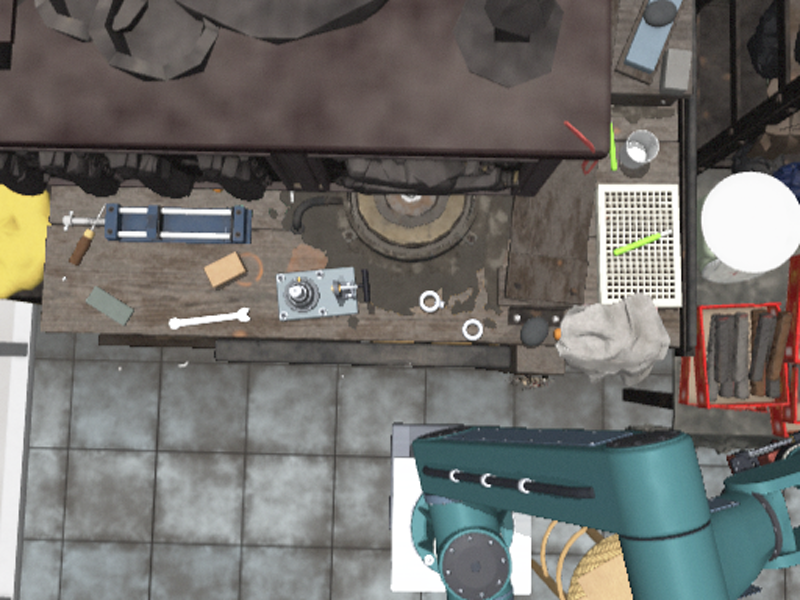

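The scene view shows the jig with its spindle near (333,400), the bossed collar near (407,304) and the plain ring near (453,283). In the top view the spindle is near (300,292), the guide near (345,291), the collar near (431,301) and the spacer near (473,330). I'll enlarge these.

```bash
cat > h.py <<'E'
from rig import *
import cv2,numpy as np
from scipy.spatial.transform import Rotation as R
def cal(n):
    c=get_calibration(n); K=np.array([[c["fx"],0,c["cx"]],[0,c["fy"],c["cy"]],[0,0,1]]); return K,np.array(c["extrinsics"])
def ray(n,u,v,z,c=None):
    K,E=c or cal(n); d=E[:3,:3].T@np.linalg.solve(K,[u,v,1]); o=-E[:3,:3].T@E[:3,3]
    return (o+d*(z-o[2])/d[2])
def proj(n,p,c=None):
    K,E=c or cal(n); q=K@(E[:3,:3]@np.asarray(p)+E[:3,3]); return q[:2]/q[2]
E
python3 - <<'E'
from h import *
im=get_image("top")
def crop(u0,v0,u1,v1): return cv2.resize(im[v0:v1,u0:u1],None,fx=6,fy=6,interpolation=cv2.INTER_CUBIC)
a=crop(170,160,240,210);b=crop(260,175,320,225)
cv2.imwrite("pics/top1.png",np.hstack([a,b]))
print(a.shape,b.shape)
for n,z,px in (("spindle",.118,(300,287)),("collar",.026,(431,301)),("boss",.013,(442,308)),("spacer",.02,(473,330))):
    print(n,ray("top",px[0]*.64,px[1]*.64,z))
E
```

```text
(300, 420, 3) (300, 360, 3)
spindle [0.52949273 0.37340504 0.118     ]
collar [0.51290434 0.0819894  0.026     ]
boss [0.4982115  0.05563531 0.013     ]
spacer [ 0.44840205 -0.01671467  0.02      ]
```

View pics/top1.png

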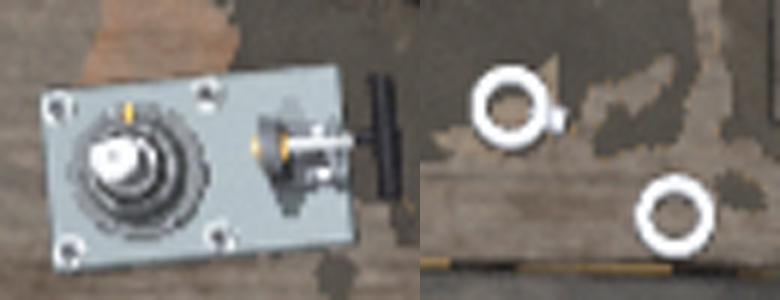

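The crop shows the spindle top at about (190,186.3) in full-image pixels. The plate corners are at crop (42,92), (335,66), (352,240) and (58,270). The collar centre is at full (345.3,192.8), with its boss pointing right and slightly down at (353.8,195).

Run:
```python
from h import *
c=cal("top")
P=np.array([ray("top",170+x/6,160+y/6,.012,c) for x,y in((42,92),(335,66),(352,240),(58,270))]);print(P.round(4))
for a,b in((0,1),(3,2)): d=P[b]-P[a];print(np.linalg.norm(d),np.arctan2(d[1],d[0]))
for a,b in((1,2),(0,3)): d=P[b]-P[a];print(np.linalg.norm(d),np.arctan2(d[1],d[0]))
print("spindle",ray("top",190,186.3,.118,c))
cc=ray("top",345.3,192.8,.026,c);bb=ray("top",353.8,195,.02,c);print(cc,bb,np.arctan2(*(bb-cc)[1::-1]))
print("spacer",ray("top",260+675/6,175+215/6,.02,c))
s=read_state();print(R.from_rotvec(s["tcp_rot"]).as_matrix().round(3))
K,E=cal("wrist");print(K,np.round(E,3), -E[:3,:3].T@E[:3,3])
T=R.from_rotvec(s["tcp_rot"]).as_matrix().T; print((T@(-E[:3,:3].T@E[:3,3]-s["ee_pos"])).round(4),(T@E[:3,:3].T).round(3))
```

```text
[[0.569  0.4447 0.012 ]
 [0.5892 0.2662 0.012 ]
 [0.4831 0.2528 0.012 ]
 [0.4605 0.4308 0.012 ]]
0.17960067842830366 -1.4583638909557568
0.179489736828609 -1.4450365650334158
0.10697365752655617 -3.0152706487617507
0.10936727656937101 -3.014414396602298
spindle [0.52029379 0.37996056 0.118     ]
[ 0.51827582 -0.16868961  0.026     ] [ 0.5115168  -0.20053264  0.02      ] -1.7799527674139004
spacer [ 0.45578982 -0.26832989  0.02      ]
[[ 0.939  0.343 -0.   ]
 [ 0.343 -0.939  0.001]
 [ 0.    -0.001 -1.   ]]
[[334.87041199   0.         252.9381991 ]
 [  0.         334.87041199 189.92903665]
 [  0.           0.           1.        ]] [[ 0.342 -0.94  -0.001 -0.599]
 [-0.912 -0.332  0.242 -0.029]
 [-0.228 -0.082 -0.97   0.39 ]
 [ 0.     0.     0.     1.   ]] [ 0.26696823 -0.54112108  0.3847802 ]
[ 6.530e-02  1.000e-04 -1.628e-01] [[-0.001 -0.97  -0.242]
 [ 1.    -0.001  0.   ]
 [-0.001 -0.242  0.97 ]]
```

Call:
step_arm --series '[[[1,510,-500,0,0,0,0],[1,510,-500,0,0,0,0],[1,510,-500,0,0,0,0],[1,510,-500,0,0,0,0],[1,510,-500,0,0,0,0],[1,510,-500,0,0,0,0],[1,510,-500,0,0,0,0],[1,510,-500,0,0,0,0],[1,510,-500,0,0,0,0],[1,510,-500,0,0,0,0],[1,510,-500,0,0,0,0],[1,510,-500,60,0,0,0],[1,510,-500,60,0,0,0],[1,510,-500,60,0,0,0],[1,510,-500,60,0,0,0],[1,510,-500,60,0,0,0],[1,510,-500,60,0,0,0],[1,510,-500,60,0,0,0]]]'

```text
time_s: 1.95
ee_pos: [0.513, 0.0798, 0.163]
tcp_rot: [3.094, 0.545, -0.0]
force: [0.4, -0.4, -0.8]
finger_gap: 1.002
grasp_force: 0.0
```

Run:
```python
from h import *
s=read_state();print(s["ee_pos"],s["tcp_rot"],s["time_s"])
c=cal("wrist");im=get_image("wrist");np.save("c1.npy",np.array(c,dtype=object),allow_pickle=True)
cv2.imwrite("pics/w1.png",cv2.resize(im,(800,600),interpolation=cv2.INTER_CUBIC))
```

```text
[0.51295293 0.0798453  0.16300843] [ 3.09358388e+00  5.45463333e-01 -2.80781369e-04] 1.95
```

View pics/w1.png

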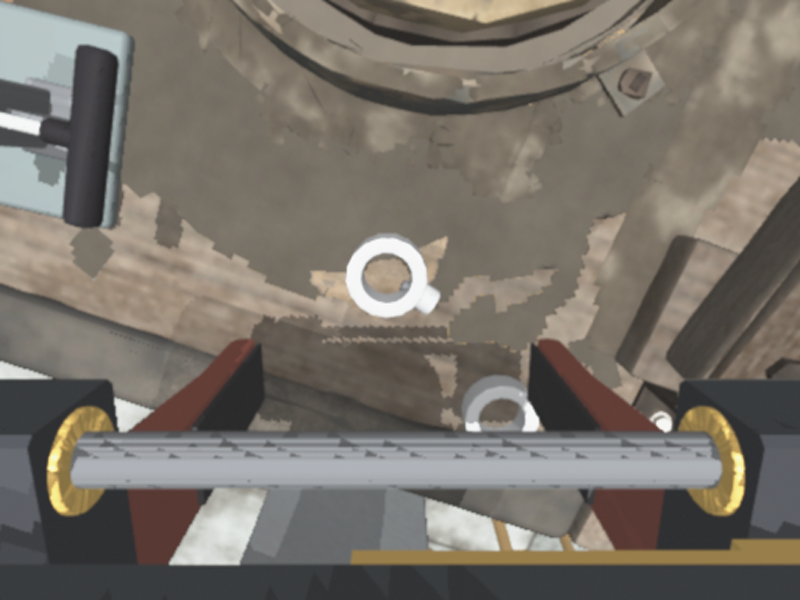

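The bossed collar's top face is centred near (387,279), with the boss pointing right and down to about (431,299). The plain spacer is near (500,408). Now on to the spindle.

Run:
```python
from h import *
c=tuple(np.load("c1.npy",allow_pickle=True)) if 0 else cal("wrist")
cc=ray("wrist",387*.64,279*.64,.026,c);bb=ray("wrist",431*.64,298*.64,.017,c);print(cc,bb,np.linalg.norm((bb-cc)[:2]),np.arctan2(*(bb-cc)[1::-1]))
t=cal("top");cc=ray("top",275.3,192.8,.026,t);bb=ray("top",283.8,195,.017,t);print(cc,bb,np.arctan2(*(bb-cc)[1::-1]))
R0=R.from_rotvec(read_state()["tcp_rot"]).as_matrix()
print(1000*R0.T@(np.array([.56,.39,.18])-read_state()["ee_pos"]))
```

```text
[0.51270645 0.08433985 0.026     ] [0.50884005 0.05463453 0.017     ] 0.029955880191930916 -1.7002272845070427
[0.51227773 0.08392862 0.026     ] [0.50572117 0.05263171 0.017     ] -1.7773052842079233
[ 150.05332829 -275.65723739  -16.86011147]
```

Call:
step_arm --series '[[[1,150,-276,-20,0,0,0],[1,150,-276,-20,0,0,0],[1,150,-276,-20,0,0,0],[1,150,-276,-20,0,0,0],[1,150,-276,-20,0,0,0],[1,150,-276,-20,0,0,0],[1,150,-276,-20,0,0,0],[1,150,-276,-20,0,0,0],[1,150,-276,-20,0,0,0]]]'

```text
time_s: 2.9
ee_pos: [0.5596, 0.3895, 0.1827]
tcp_rot: [3.093, 0.545, -0.001]
force: [-1.1, -0.3, 0.5]
finger_gap: 0.999
grasp_force: 0.0
```

Run:
```python
from h import *
s=read_state();print(s["ee_pos"],s["tcp_rot"],s["time_s"])
c=cal("wrist");im=get_image("wrist")
u,v=proj("wrist",[.523,.377,.118],c);print(u,v)
u0=int(np.clip(u-100,0,312));v0=int(np.clip(v-75,0,234));print(u0,v0)
cv2.imwrite("pics/w2.png",cv2.resize(im[v0:v0+150,u0:u0+200],(800,600),interpolation=cv2.INTER_CUBIC));cv2.imwrite("pics/w2raw.png",im)
```

```text
[0.55959478 0.38951406 0.18268042] [ 3.09277380e+00  5.45192572e-01 -1.27674708e-03] 2.9
251.59514389328766 252.22449157759098
151 177
```

View pics/w2.png

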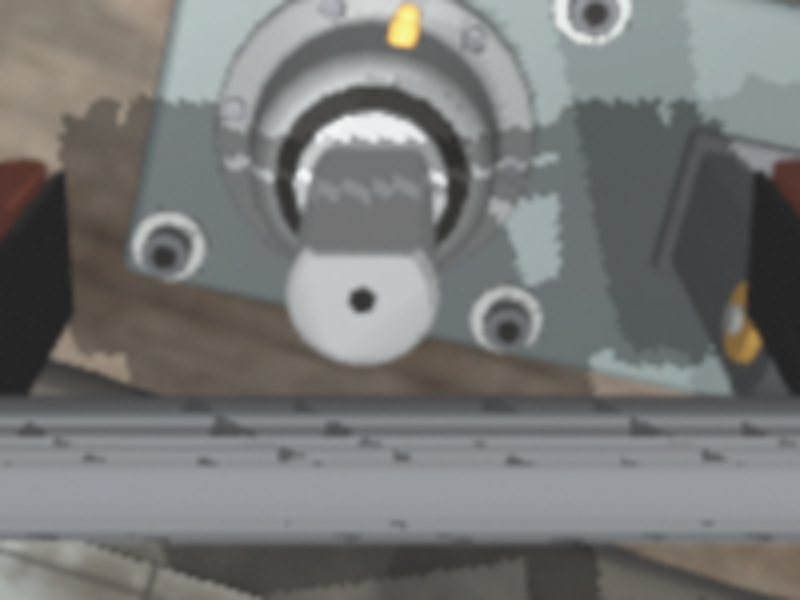

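The spindle top hole is at crop (361,300). The chord of the flat is almost horizontal, from (301,252) to (435,252), so the flat faces along tool +x. Plate bolts are at (163,247), (505,322) and (592,13), and the key tip is at about (733,318).

Run:
```python
from h import *
c=cal("wrist")
f=lambda x,y,z:ray("wrist",151+x/4,177+y/4,z,c)
a=lambda p,q:np.arctan2(*(q-p)[1::-1])
sp=f(361,300,.118);k=f(733,318,.088);print("sp",sp,"key",k,np.linalg.norm((k-sp)[:2]),a(sp,k)+np.pi/2)
b=[f(163,247,.018),f(505,322,.018),f(592,13,.018)];print("bolts yaw",a(b[0],b[1])+np.pi/2,a(b[1],b[2]),np.linalg.norm(b[1]-b[0]),np.linalg.norm(b[2]-b[1]))
print("flat normal",a(f(301,252,.118),f(435,252,.118))+np.pi/2)
t=cal("top");print("top sp",ray("top",190,186.3,.118,t))
# key line in top: shaft
p=ray("top",170+295/6,160+145/6,.09,t);q=ray("top",170+383/6,160+138/6,.09,t);print(a(p,q)+np.pi/2,p,q)
```

```text
sp [0.52050874 0.38379645 0.118     ] key [0.52974972 0.30584307 0.088     ] 0.07849920643606759 0.11799438791710748
bolts yaw 0.11373553890334853 0.11010562738244654 0.09229865588792976 0.086352092573548
flat normal 0.34661744335172173
top sp [0.52029379 0.37996056 0.118     ]
0.10330755576188055 [0.53270108 0.28239645 0.09      ] [0.53800039 0.23128268 0.09      ]
```

Call:
step_arm --series '[[[1,-39,-7,0,0,0,-1.57],[1,-39,-7,0,0,0,-1.57],[1,-39,-7,0,0,0,-1.57],[1,-39,-7,0,0,0,-1.57],[1,-39,-7,0,0,0,-1.57],[1,-39,-7,0,0,0,-1.57],[1,-39,-7,0,0,0,-1.57],[1,-39,-7,0,0,0,-1.57],[1,-39,-7,0,0,0,-1.57],[1,-39,-7,0,0,0,-1.57],[1,-39,-7,0,0,0,-1.57],[1,-39,-7,40,0,0,-1.57],[0.6,-39,-7,80,0,0,-1.57],[0.5,-39,-7,102,0,0,-1.57],[0.5,-39,-7,102,0,0,-1.57],[0.5,-39,-7,102,0,0,-1.57]]]'

```text
time_s: 4.55
ee_pos: [0.5209, 0.3832, 0.0812]
tcp_rot: [-1.804, -2.572, 0.001]
force: [-1.1, 0.6, 0.9]
finger_gap: 0.673
grasp_force: 0.0
```

Run:
```python
from h import *
s=read_state();print(s["ee_pos"],R.from_rotvec(s["tcp_rot"]).as_matrix().round(3),s["time_s"],s["force"],s["joints"])
im=get_image("wrist")
cv2.imwrite("pics/w3.png",cv2.resize(im[150:384,100:412],(800,600),interpolation=cv2.INTER_CUBIC))
```

```text
[0.52087321 0.38319561 0.08115964] [[-0.34   0.94  -0.001]
 [ 0.94   0.34  -0.   ]
 [-0.    -0.001 -1.   ]] 4.55 [-1.10310209  0.63976991  0.86434288] [ 5.27592370e-01  5.68316173e-01  1.54207419e+00 -1.42577408e-04
  1.03193916e+00  1.80402066e-01]
```

View pics/w3.png

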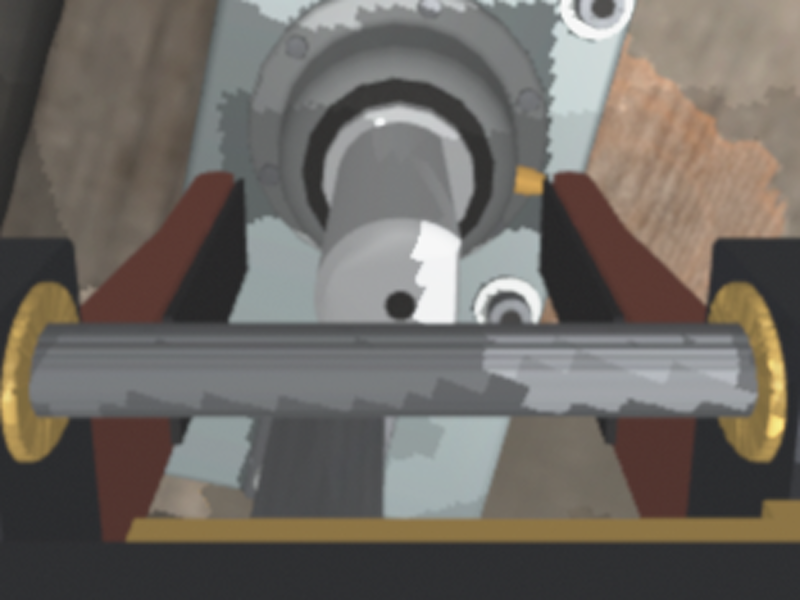

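The spindle sits between the fingers, with its hole at (400,304) and the fingers at 240 and 545, and the flat faces the right finger. Closing now.

Call:
step_arm --series '[[[0.25,0,0,0,0,0,0],[0.25,0,0,0,0,0,0],[0.25,0,0,0,0,0,0],[0.25,0,0,0,0,0,0],[0.25,0,0,0,0,0,0],[0.25,0,0,0,0,0,0],[0.25,0,0,0,0,0,0]]]'

```text
time_s: 5.3
ee_pos: [0.5194, 0.3844, 0.0811]
tcp_rot: [-1.801, -2.573, 0.003]
force: [-4.0, -1.8, 6.3]
finger_gap: 0.264
grasp_force: 30.0
```

Call:
step_arm --series '[[[0.25,1.6,-0.6,0,0,0,0],[0.25,1.9,-0.6,0,0,0,0.12],[0.25,2.1,-0.5,0,0,0,0.24],[0.25,2.4,-0.5,0,0,0,0.36],[0.25,2.6,-0.3,0,0,0,0.48],[0.25,2.9,-0.2,0,0,0,0.6],[0.25,3.1,0,0,0,0,0.72],[0.25,3.3,0.2,0,0,0,0.84],[0.25,3.4,0.4,0,0,0,0.96],[0.25,3.6,0.6,0,0,0,1.08],[0.25,3.7,0.8,0,0,0,1.2],[0.25,3.8,1.1,0,0,0,1.32],[0.25,3.8,1.4,0,0,0,1.44],[0.25,3.8,1.6,0,0,0,1.56],[0.25,3.8,1.9,0,0,0,1.68],[0.25,3.8,2.2,0,0,0,1.8],[0.25,3.8,2.2,0,0,0,1.805],[0.25,3.8,2.2,0,0,0,1.805],[0.25,3.8,2.2,0,0,0,1.805]]]'

```text
time_s: 7.2
ee_pos: [0.5216, 0.387, 0.0811]
tcp_rot: [3.133, 0.18, -0.0]
force: [-0.0, -7.7, 5.3]
finger_gap: 0.262
grasp_force: 30.0
```

Run:
```python
from h import *
s=read_state();M=R.from_rotvec(s["tcp_rot"]).as_matrix();print(s["ee_pos"],np.arctan2(M[1,0],M[0,0]),M[2],s["force"],s["moment"],s["joints"][5])
```

```text
[0.52161695 0.38702457 0.08107335] 0.11508625956865565 [-3.90603330e-04  3.09086785e-03 -9.99995147e-01] [-0.02759354 -7.66475855  5.29332232] [-0.89285387  0.07278922 -0.11228129] 1.9909251791334581
```

Call:
step_arm --series '[[[0.7,0,0,0,0,0,0],[0.7,0,0,0,0,0,0],[0.7,0,0,0,0,0,0],[1,0,0,0,0,0,0],[1,0,0,-50,0,0,0],[1,0,0,-100,0,0,0],[1,30,30,-120,0,0,0],[1,30,30,-120,0,0,0],[1,30,30,-120,0,0,0]]]'

```text
time_s: 8.1
ee_pos: [0.5553, 0.3625, 0.2011]
tcp_rot: [-3.136, -0.178, -0.001]
force: [-0.5, 0.4, 0.2]
finger_gap: 0.999
grasp_force: 0.0
```

Run:
```python
from h import *
s=read_state();print(s["ee_pos"],s["tcp_rot"],s["time_s"],s["force"])
c=cal("wrist");im=get_image("wrist")
u,v=proj("wrist",[.5215,.385,.118],c);print(u,v)
u0=int(np.clip(u-50,0,312));v0=int(np.clip(v-75,0,234));print(u0,v0)
cv2.imwrite("pics/w4.png",cv2.resize(im[v0:v0+150,u0:u0+200],(800,600),interpolation=cv2.INTER_CUBIC))
```

```text
[0.55527447 0.36250206 0.20113607] [-3.13570506e+00 -1.77976837e-01 -1.33480765e-03] 8.1 [-0.52284799  0.41511259  0.18615071]
219.23346850163065 233.54680886554692
169 158
```

View pics/w4.png

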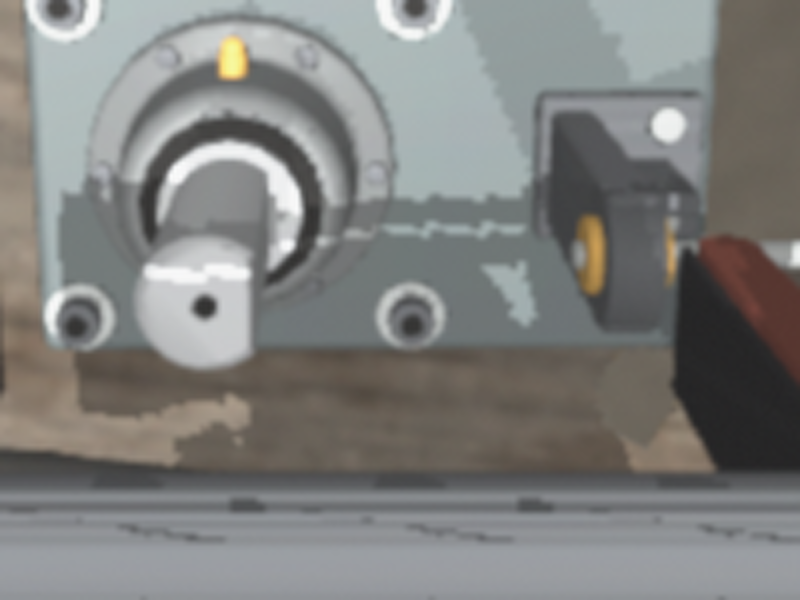

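The flat is now a vertical edge at x≈252 facing the key. The bolts at (77,317) and (411,317) are level, so the jig yaw matches the tool. The spindle hole is at (204,306) and the key tip at about (577,254).

Run:
```python
from h import *
c=cal("wrist")
f=lambda x,y,z:ray("wrist",169+x/4,158+y/4,z,c)
a=lambda p,q:np.arctan2(*(q-p)[1::-1])
sp=f(204,306,.118);k=f(577,254,.088)
print(sp,k,np.linalg.norm((k-sp)[:2]),a(sp,k)+np.pi/2,"bolts",a(f(77,317,.018),f(411,317,.018))+np.pi/2,"flat",a(f(249.5,275,.118),f(251.5,352,.118))+np.pi)
s=read_state();M=R.from_rotvec(s["tcp_rot"]).as_matrix();print(np.arctan2(M[1,0],M[0,0]))
print(1000*M.T@(np.array([.5125,.084,.20])-s["ee_pos"]))
```

```text
[0.51967848 0.38419587 0.118     ] [0.52854904 0.30678599 0.088     ] 0.07791647433796363 0.11409444467865759 bolts 0.11297327627605624 flat 0.12198577818330714
0.11419240616484819
[-7.28869408e+01  2.71994458e+02  4.49921505e-02]
```

Call:
step_arm --series '[[[1,-73,272,0,0,0,-1.29],[1,-73,272,0,0,0,-1.29],[1,-73,272,0,0,0,-1.29],[1,-73,272,0,0,0,-1.29],[1,-73,272,0,0,0,-1.29],[1,-73,272,0,0,0,-1.29],[1,-73,272,0,0,0,-1.29],[1,-73,272,75,0,0,-1.29],[1,-73,272,75,0,0,-1.29],[1,-73,272,75,0,0,-1.29],[1,-73,272,75,0,0,-1.29],[1,-73,272,75,0,0,-1.29]]]'

```text
time_s: 9.35
ee_pos: [0.514, 0.0847, 0.1266]
tcp_rot: [2.399, 2.027, 0.002]
force: [0.6, 0.5, 0.8]
finger_gap: 1.002
grasp_force: 0.0
```

Run:
```python
from h import *
s=read_state();M=R.from_rotvec(s["tcp_rot"]).as_matrix();print(s["ee_pos"],np.arctan2(M[1,0],M[0,0]),s["time_s"],s["force"])
c=cal("wrist");im=get_image("wrist")
u,v=proj("wrist",[.5125,.084,.02],c)
u0=int(np.clip(u-80,0,352));v0=int(np.clip(v-60,0,264));print(u0,v0)
cv2.imwrite("pics/w5.png",cv2.resize(im[v0:v0+120,u0:u0+160],(800,600),interpolation=cv2.INTER_CUBIC))
```

```text
[0.51401886 0.08468881 0.12661085] 1.4030818351819327 9.35 [0.61418777 0.48047772 0.83053875]
171 128
```

View pics/w5.png

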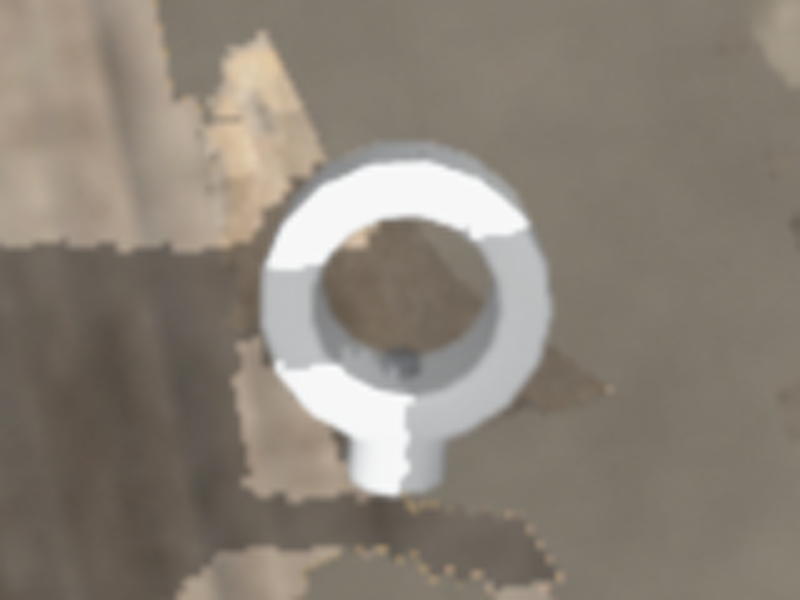

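The collar's top face is centred at (406,302). The boss tip silhouette runs from 350 to 442, centred at (396,478).

Run:
```python
from h import *
c=cal("wrist");f=lambda x,y,z:ray("wrist",171+x/5,128+y/5,z,c)
cc=f(406,302,.026);b=f(396,480,.015);d=b-cc;ang=np.arctan2(d[1],d[0]);print(cc,b,np.linalg.norm(d[:2]),ang,ang+np.pi)
s=read_state();M=R.from_rotvec(s["tcp_rot"]).as_matrix();print(np.arctan2(M[1,0],M[0,0]),1000*M.T@(np.array([cc[0],cc[1],.004])-s["ee_pos"]))
```

```text
[0.51382708 0.08550855 0.026     ] [0.50632586 0.05180773 0.015     ] 0.03452555165613812 -1.7898085313938403 1.3517841221959528
1.403494542546801 [  0.73293106  -0.91710115 122.93175655]
```

Call:
step_arm --series '[[[1,0.7,-0.9,40,0,0,0.05],[1,0.7,-0.9,80,0,0,0.05],[1,0.7,-0.9,110,0,0,0.05],[1,0.7,-0.9,122,0,0,0.05],[1,0.7,-0.9,122,0,0,0.05],[0.5,0.7,-0.9,122,0,0,0.05],[0.5,0.7,-0.9,122,0,0,0.05],[0.5,0.7,-0.9,122,0,0,0.05],[0.5,0.7,-0.9,122,0,0,0.05],[0.5,0.7,-0.9,122,0,0,0.05],[0.5,0.7,-0.9,122,0,0,0.05]]]'

```text
time_s: 10.5
ee_pos: [0.5129, 0.085, 0.0041]
tcp_rot: [2.448, 1.969, 0.001]
force: [-0.5, 0.4, 3.6]
finger_gap: 0.529
grasp_force: 30.0
```

Call:
step_arm --series '[[[0.5,0,0,-30,0,0,0],[0.5,0,0,-70,0,0,0],[0.5,0,0,-110,0,0,0],[0.5,0,0,-160,0,0,0],[0.5,40,-8,-160,0,0,-0.04],[0.5,80,-16,-160,0,0,-0.09],[0.5,120,-23,-160,0,0,-0.14],[0.5,160,-31,-160,0,0,-0.19],[0.5,200,-38,-160,0,0,-0.24],[0.5,240,-46,-160,0,0,-0.29],[0.5,275,-53,-160,0,0,-0.331],[0.5,294.6,-56.5,-160,0,0,-0.331],[0.5,294.6,-56.5,-145,0,0,-0.331],[0.5,294.6,-56.5,-128,0,0,-0.331],[0.5,294.6,-56.5,-128,0,0,-0.331],[0.5,294.6,-56.5,-128,0,0,-0.331],[0.5,294.6,-56.5,-128,0,0,-0.331]]]'

```text
time_s: 12.2
ee_pos: [0.521, 0.3841, 0.1322]
tcp_rot: [2.091, 2.344, 0.001]
force: [-0.4, 0.5, -2.0]
finger_gap: 0.533
grasp_force: 30.0
```

Run:
```python
from h import *
s=read_state();M=R.from_rotvec(s["tcp_rot"]).as_matrix();print(s["ee_pos"],np.arctan2(M[1,0],M[0,0]),M[:,2],s["time_s"],s["force"])
c=cal("wrist");im=get_image("wrist")
print(proj("wrist",[.521,.3847,.118],c),proj("wrist",s["ee_pos"]+[0,0,.022],c))
cv2.imwrite("pics/w6.png",cv2.resize(im[150:300,150:350],(800,600),interpolation=cv2.INTER_CUBIC))
```

```text
[0.52095506 0.38409324 0.13216789] 1.6845571994723945 [ 3.94879343e-04  1.18562096e-04 -9.99999915e-01] 12.2 [-0.37441532  0.51141091 -2.0324265 ]
[253.80066134 225.670386  ] [253.7799112  254.40382389]
```

View pics/w6.png

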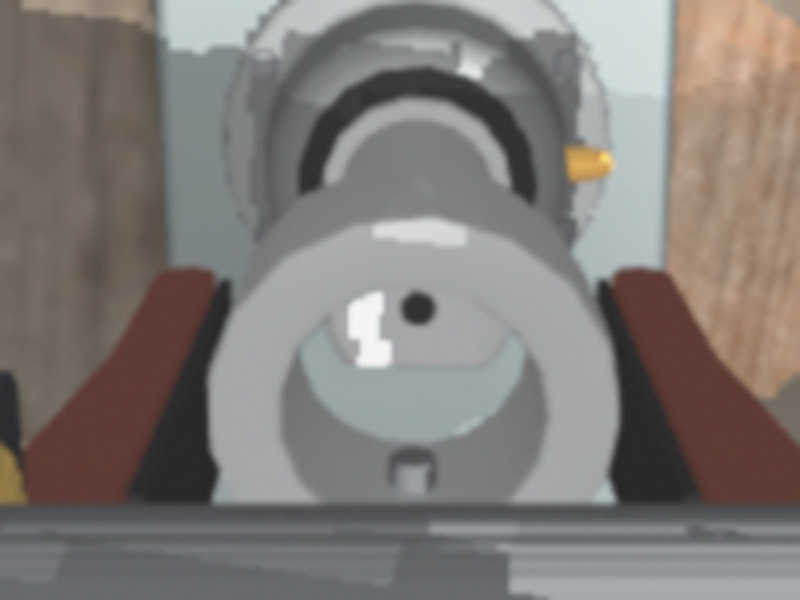

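Through the bore I can see the spindle's end, with the hole at (418,308) and the flat edge level at row 366 on the screw's side. The collar's outer rim spans columns 210–618 with its top at about row 218. The screw is at (412,470).

Run:
```python
from h import *
c=cal("wrist");s=read_state();M=R.from_rotvec(s["tcp_rot"]).as_matrix();p=s["ee_pos"]
sp=ray("wrist",150+418/4,150+308/4,.118,c);print("sp",sp, "in tool mm",1000*M.T@(sp-p))
e=[ray("wrist",150+x/4,150+366/4,.118,c) for x in(365,487)];d=e[1]-e[0];print("flat yaw",np.arctan2(d[1],d[0])+np.pi/2-np.pi/2, "flat dist",1000*M.T@(e[0]-sp))
t=np.linspace(0,2*np.pi,721)
for dx in(-1,0,1,2):
  for r,n in((24,"outer"),(15,"bore")):
    P=np.array([proj("wrist",p+M@(np.array([dx+r*np.cos(a),r*np.sin(a),-23])/1000),c) for a in t]);Q=(P-150)*4
    print(dx,n,"top row",Q[:,1].min().round(1),"cols",Q[:,0].min().round(1),Q[:,0].max().round(1),"row at left",Q[Q[:,0].argmin(),1].round(1))
im=cv2.imread("pics/w6.png",0);print(im[190:340:4,400].tolist())
```

```text
sp [0.52168468 0.38414369 0.118     ] in tool mm [-0.27325673  0.4915891  14.48178772]
flat yaw 0.11254277341036367 flat dist [-8.71008909 -7.51584501 -0.01114227]
-1 outer top row 226.9 cols 203.1 627.2 row at left 423.2
-1 bore top row 304.9 cols 282.7 547.6 row at left 426.8
0 outer top row 218.0 cols 202.7 627.6 row at left 415.1
0 bore top row 296.3 cols 282.4 547.8 row at left 418.6
1 outer top row 209.2 cols 202.4 627.9 row at left 406.9
1 bore top row 287.7 cols 282.2 548.0 row at left 410.4
2 outer top row 200.3 cols 202.0 628.2 row at left 398.6
2 bore top row 279.1 cols 282.0 548.3 row at left 402.2
[126, 128, 129, 129, 129, 130, 135, 154, 198, 218, 217, 215, 208, 186, 170, 169, 169, 168, 168, 167, 166, 165, 165, 163, 161, 164, 164, 152, 133, 125, 127, 137, 150, 161, 166, 165, 166, 166]
```

Call:
step_arm --series '[[[0.5,-1.2,0.5,0,0,0,0],[0.5,-1.2,0.5,4,0,0,0],[0.5,-1.2,0.5,8,0,0,0],[0.5,-1.2,0.5,11,0,0,0],[0.5,-1.2,0.5,14,0,0,0],[0.5,-1.2,0.5,16,0,0,0],[0.5,-1.2,0.5,18,0,0,0],[0.5,-1.2,0.5,18,0,0,0]]]'

```text
time_s: 13.05
ee_pos: [0.5209, 0.3836, 0.1133]
tcp_rot: [-2.09, -2.345, 0.001]
force: [-1.2, 0.1, -2.0]
finger_gap: 0.526
grasp_force: 30.0
```

Call:
step_arm --series '[[[0.5,0,0,3,0,0,0],[0.5,0,0,6,0,0,0],[0.5,0,0,9,0,0,0],[0.5,0,0,12,0,0,0],[0.5,0,0,12,0,0,0]]]'

```text
time_s: 13.55
ee_pos: [0.5208, 0.3836, 0.1011]
tcp_rot: [-2.09, -2.345, 0.001]
force: [-0.3, 0.4, -3.1]
finger_gap: 0.533
grasp_force: 30.0
```

Run:
```python
from h import *
for _ in range(2):
    s=read_state();M=R.from_rotvec(s["tcp_rot"]).as_matrix();print(s["ee_pos"],np.arctan2(M[1,0],M[0,0]),M[:,2],s["force"],s["moment"])
```

```text
[0.52084518 0.38358547 0.10113189] 1.68580082916418 [-6.98665943e-04 -2.83341719e-04 -9.99999716e-01] [-0.30331958  0.41658369 -3.13303948] [-0.03915455 -0.091182   -0.00514061]
[0.52084518 0.38358547 0.10113189] 1.68580082916418 [-6.98665943e-04 -2.83341719e-04 -9.99999716e-01] [-0.30331958  0.41658369 -3.13303948] [-0.03915455 -0.091182   -0.00514061]
```

Call:
step_arm --series '[[[0.5,0,0,4,0,0,0],[0.5,0,0,8,0,0,0],[0.5,0,0,12,0,0,0],[0.5,0,0,16,0,0,0],[0.5,0,0,20,0,0,0],[0.5,0,0,22,0,0,0],[0.5,0,0,22,0,0,0],[0.5,0,0,22,0,0,0],[0.5,0,0,22,0,0,0]]]'

```text
time_s: 14.45
ee_pos: [0.5213, 0.3838, 0.0799]
tcp_rot: [2.09, 2.345, 0.001]
force: [0.4, 0.1, -3.1]
finger_gap: 0.528
grasp_force: 30.0
```

Run:
```python
from h import *
s=read_state();M=R.from_rotvec(s["tcp_rot"]).as_matrix();p=s["ee_pos"];print(p,np.arctan2(M[1,0],M[0,0]),M[:,2],s["force"],s["moment"],s["time_s"])
c=cal("wrist");im=get_image("wrist");a=cv2.resize(im[150:300,150:350],(600,450),interpolation=cv2.INTER_CUBIC)
cv2.imwrite("pics/w7w.png",a)
u,v=proj("scene",[.525,.34,.09]);print(u,v);sc=get_image("scene");u,v=int(u),int(v)
cv2.imwrite("pics/w7.png",np.vstack([cv2.resize(im[150:275,150:350],(480,300),interpolation=cv2.INTER_CUBIC),cv2.resize(sc[v-25:v+25,u-40:u+40],(480,300),interpolation=cv2.INTER_CUBIC)]))
```

```text
[0.52127539 0.38383032 0.07992393] 1.6858055828234424 [ 3.07184382e-04  2.89182536e-04 -9.99999911e-01] [ 0.42556464  0.14988282 -3.07107216] [ 0.0163868  -0.09883716 -0.00920577] 14.45
218.5401352040742 243.04861212296237
```

View pics/w7.png

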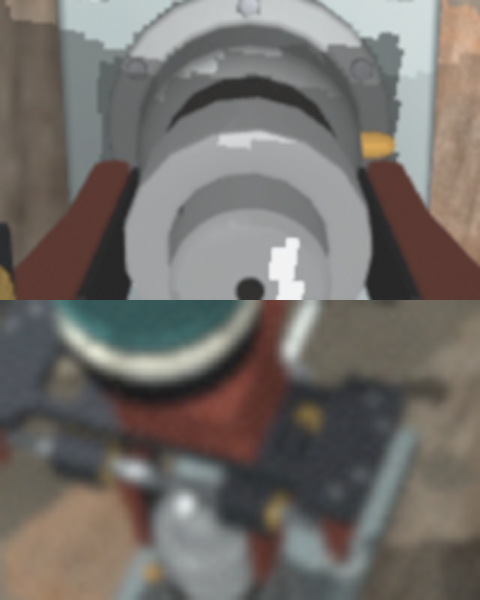

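The top crop shows the collar seated round the spindle with a clear gap. The forces are just the collar's weight. I'll trim the height by 0.8 mm and settle.

Call:
step_arm --series '[[[0.5,0,0,0.8,0,0,0],[0.5,0,0,0.8,0,0,0],[0.5,0,0,0.8,0,0,0],[0.5,0,0,0.8,0,0,0],[0.5,0,0,0.8,0,0,0]]]'

```text
time_s: 15.05
ee_pos: [0.5211, 0.3837, 0.0789]
tcp_rot: [-2.09, -2.345, -0.0]
force: [1.1, -0.1, -3.2]
finger_gap: 0.531
grasp_force: 30.0
```

```bash
python3 -c "
from rig import *
print(job_done())"
```

```text
the job is handed in; nothing more can be done
None
```

I turned the spindle so its flat faces the key. The bossed collar is held on it with the screw on the flat, level with the key (underside about 75 mm up, off the shoulder). The wrist reads little more than the collar's weight, and I handed the job in at about 15 s.

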